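Press and twist the loose key of a canister's drain tap home, closed

TASK

The key of the drain tap on the canister was put back loose after cleaning: its stop lug is standing on the tap's stop wall. Turn the key until the lug drops into the gap in the wall, then press it down firmly while turning it on to closed - handle straight across the tap, lug towards the spout - so that its taper jams fully home, with the collar down on the tap's head, and stays so when you let go. Do not lean so hard that the tap's neck bends down by more than about 8 mm, and leave the tub, the multimeter and the screwdriver where they are.

Things in the scene. Friction and masses are not known exactly. Their poses are not given: they have to be found in the camera images.
- key_seat (a point): Loose grey metal tap key, 0.15 kg: tapered plug (44 mm) below a round collar (31 mm across, 5 mm thick), T-handle above. Point: centre of the collar's underside, on the axis; x along the handle, y to the lug, z up. Starts 8.5 mm above tap_seat; home is 0. Pushed straight, the taper sticks half-way; 15 N while turning to and fro takes it home. Ease off before letting go, or it may spring up.
- key_handle (a point): Centre of the key's T-handle, on the key's axis 34 mm above key_seat; same axes. The handle is a flat upright paddle 44 mm long (x), 9 mm thick (y), 36 mm high, from 10 to 46 mm above key_seat; it is taken from above across its thickness.
- key_lug (a point): Stop lug on the rim of the key's collar, 6 mm wide, 5 mm high, reaching 21 mm from the axis; point: its middle, 17 mm from the axis, 2.6 mm above the collar's underside, on the key's y.
- tap_seat (a point): Brass tap in the canister's cap, spout 44 mm before the key. Point: key axis at the flat top of the tap's head, 125 mm above the bench. x: to the canister, away from the spout; z: up. The neck yields: about 1 mm down per 3.6 N, springs back. Stop wall: 8.5 mm high ring round the head, 33 to 42 mm across, with a gap of a quarter turn for the lug: lug at -x (spout) is closed, at -y is open.
- canister: White 5-litre canister lying on a low steel rack fixed to the bench: 185 mm high, 190 mm wide, 0.12 to 0.41 m behind the key's axis; grey screw cap and brass tap in front. Origin: on the bench below the key's axis; x as tap_seat. Turned clockwise (from above) the lug meets the gap at open; there a light push drops the key 2.5 mm or more, until the taper binds about 6 mm above home.
- tub_rim (a point): White plastic tub, 72 mm across and 34 mm high, standing on the bench under the spout; point: centre of its rim. Bystander; leave it there.
- multimeter_center (a point): Yellow and black multimeter, 150 x 78 x 34 mm, lying on the bench in front of the tap; point: its centre. Bystander; leave it there.
- screwdriver_grip (a point): Screwdriver, 190 mm long, lying on the bench beside the canister; point: middle of its black handle. Bystander; leave it there.
Mind the look-alikes: they are no part of the job. What is meant by the part that bears key_seat is not black, orange or yellow, and is the smaller of those in its own colour.

How it is judged:
At the end, for the whole second after the job is handed in: The key stays home in the tap when let go: collar's underside less than 1.2 mm above the tap's head and centred within 3 mm, upright, handle across the tap within 0.25 rad with the lug towards the spout (z of key_seat in the frame of tap_seat between -0.002 and 0.0012 m and distance between key_seat and tap_seat below 0.003 m and angle between the x axis of key_seat and the y axis of tap_seat, either way round below 0.25 rad and x of key_lug in the frame of tap_seat below -0.012 m and angle between key_seat's own z axis and vertical below 0.1 rad); the robot touches nothing.
It fails at once if the tap is pushed or pulled more than 8 mm out of place (distance of tap_seat from where it was at the start of the episode above 0.008 m).
It fails at once if the tub is moved more than 20 mm (distance of tub_rim from where it was at the start of the episode above 0.02 m).
It fails at once if the multimeter is moved more than 20 mm (distance of multimeter_center from where it was at the start of the episode above 0.02 m).
It fails at once if the screwdriver is moved more than 20 mm (distance of screwdriver_grip from where it was at the start of the episode above 0.02 m).
It also fails if it takes over 64 s, if anything falls off the work surface, if the arm or the gripper's body presses on something with over 40 N, if the wrist force passes 120 N, or if a joint passes its speed limit or range.

ROBOT

A 6-joint arm with a two-finger parallel gripper is mounted at the origin on the work surface. World frame = base frame: x ahead of the robot, y to its left, z up, the work surface at z = 0. Lengths are in m, angles in rad, forces in N, time in s.
With the tool pointing down it reaches from about 0.25 to 0.725 m from the base axis. Payload 4 kg.
Tool frame: the origin (TCP) lies midway between the tips of the shut fingers; the grasp point (between the pads) lies bot.tcp_to_grasp behind it (bot.tcp_to_grasp is the distance from the TCP to the grasp point, in m); z points along the fingers, y is the line along which they close (so a half turn about z gives the same grasp; the last joint's range is limited). The gripper opens to 85 mm and grips with 20 to 120 N. Pads are 22 mm wide; open, the fingers measure 114 mm over their backs; the gripper's body (76 mm by 85 mm) begins 54 mm behind the grasp point. The pads swing forward as they close: fully open they stand 13 mm farther back than shut.
Start: joints at [-1.189, 0.241, 0.005, 1.335, 0, 1.571], TCP at [0.186, -0.464, 0.202] pointing down, gripper open.
Joint ranges: [-2.72, 2.72], [-1.05, 1.87], [-1.09, 1.28], [-1.99, 2.15], [-1.42, 1.44], [-3.14, 3.14]. Speed limits (rad/s): [2.79, 2.79, 3.14, 3.14, 3.14, 3.14].

INTERFACE

Orientations are given as a unit quaternion [x, y, z, w].
In Python, from workcell import readout, camera, bot gives the robot as it stands. The module is installed in compiled form; this text tells all that it offers.
- The arm moves only by the tool jog_arm, never from a script. Its argument "motion" is a list of rows, each an object of numbers: "x", "y", "z": the shift along the tool's x, y, z in mm; "spin": the turn about the tool's z in degrees; "fingers": the closure, from -1 (fully open) to 1 (shut). A call has 1 to 8 rows; each row is the pose to reach, as a shift and turn from the pose commanded when the call began, along the tool's axes at that moment; what a row does not reach only later rows make up. A row lasts 1/8 s, in which the tool goes at most 62.5 mm and 10.7 degrees, less where a joint would pass 70% of its speed; a pose out of reach is approached as far as the arm can. A call with a gripper value outside its range is refused whole. The fingers move at their own pace and stop on an object; the grip force is fixed at half the most. Time passes only in rows, so rows that repeat a pose let the fingers close. It gives the time, the measured TCP pose, the force, the opening and the grip force at its end, in the units of the state.
- readout.get_obs(): the state, without advancing time (a new reading comes with each control period).
- camera(name): name is "side" or "top" or "wrist"; returns a dict with "pixels" (420x560x3 uint8, red, green, blue), "K" (3x3 intrinsics, pixels), "dist" ([k1, k2, p1, p2, k3] as OpenCV has them; the pictures are not rectified), "rvec" (rotation vector, rad) and "tvec" (3), from world to camera coordinates, as OpenCV has them. Camera axes: x right, y down, z forward; pixel columns grow to the right and rows downward; lengths in m; the calibration is good to about 2 mm. A picture is of the moment at which its call begins. There is no depth.
- bot.job_done(): hands the job in; it is judged then, once.
The state is a dict: "clock": time; "joint_pos": joint angles; "joint_vel": joint speeds; "tau": joint torques, N m; "eef_pos": TCP position; "tool_rot": TCP orientation; "ft_force": force on the tool from outside, world axes, zero at the start; "ft_torque": the same for the moment, N m; "grip_width": finger opening in m; "grasp_force": force on a finger pad.
Only numpy, scipy, OpenCV 4.12 (cv2) and the standard library are available. Lean on these libraries where they do the work, as an engineer would, in place of code of your own. Each camera call takes 0.05 s, during which the arm holds its last target. There are 200 camera calls.

## Working session

There is one attempt and no reset: what is moved stays moved. The work goes in short steps, Python scripts to look and compute and a tool call to move; the robot and the scene stay as the last step left them, time stands still between calls to the robot, and variables do not carry over. Pictures are saved under pics/ and viewed, at most 10 in all, crops included, and the job is handed in when it is done.

Besides the shell and the picture viewer there is one more tool, called after "Call:" as name(argument=value, ...) on one line, values as JSON. jog_arm: Moves the arm, as the interface text tells. Its arguments: {"type":"object","properties":{"motion":{"type":"array"}},"required":["motion"]}

```bash
mkdir -p pics; python3 - <<'E'
from workcell import readout,camera,bot
import cv2,pickle
for n in("side","top"):
    c=camera(n); pickle.dump(c,open(f"pics/{n}0.pkl","wb")); cv2.imwrite(f"pics/{n}0.png",c["pixels"][:,:,::-1])
o=readout.get_obs(); print(o["clock"],o["eef_pos"],o["tool_rot"],o["grip_width"],bot.tcp_to_grasp)
E
```

```text
0.1 [ 0.18609042 -0.46343092  0.20080597] [ 9.81830824e-01  1.89756099e-01 -1.72847941e-04 -9.08872797e-04] 0.08535927342135807 0.0187
```

View pics/top0.png

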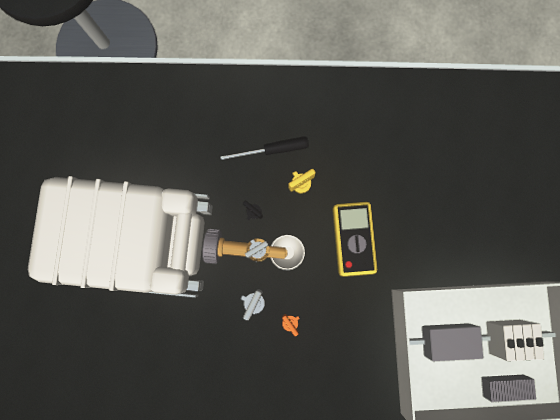

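View pics/side0.png

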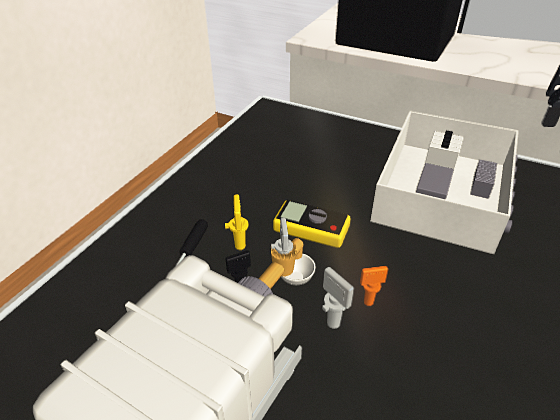

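Keys: black (252,210), yellow (301,181), orange (290,324), grey lying loose (253,304, larger), and grey in the tap (258,249) in the top view. The one in the tap is grey and the smaller of the two greys, so it should be the one meant. I'll confirm this in a crop.

```bash
cat > h.py <<'E'
import numpy as np,cv2,pickle
def load(f): return pickle.load(open(f,"rb"))
def ray(c,uv):
    p=cv2.undistortPoints(np.array([[uv]],float),c["K"],c["dist"])[0,0]
    R=cv2.Rodrigues(np.array(c["rvec"],float))[0]; t=np.array(c["tvec"],float).ravel()
    return -R.T@t, R.T@np.array([p[0],p[1],1.])
def plane(c,uv,z):
    o,d=ray(c,uv); return o+d*(z-o[2])/d[2]
def proj(c,P): return cv2.projectPoints(np.array(P,float).reshape(-1,1,3),c["rvec"],c["tvec"],c["K"],c["dist"])[0][:,0]
E
python3 - <<'E'
from h import *
t=load("pics/top0.pkl");s=load("pics/side0.pkl")
a=cv2.resize(t["pixels"][225:275,200:275],None,fx=8,fy=8,interpolation=3)
b=cv2.resize(s["pixels"][205:285,245:305],None,fx=5,fy=5,interpolation=3)
im=np.zeros((420,800,3),np.uint8); im=cv2.resize(a,(480,320)); b=cv2.resize(b,(300,400))
o=np.zeros((400,780,3),np.uint8); o[:320,:480]=im; o[:,480:]=b
cv2.imwrite("pics/crop0.png",o[:,:,::-1])
print("scale",plane(t,(258,249),.159),plane(t,(268,249),.159),plane(t,(258,259),.159), "cam",ray(t,(258,249))[0],ray(s,(0,0))[0])
print("tub",plane(t,(288,252),.034),"cap",plane(t,(212,247),.1))
E
```

```text
scale [ 0.52914794 -0.1267361   0.159     ] [ 0.52952597 -0.14453499  0.159     ] [ 0.51142517 -0.12723215  0.159     ] cam [ 0.49304312 -0.1801375   0.98897813] [0.28808866 0.35676051 0.66889944]
tub [ 0.52975929 -0.18023995  0.034     ] cap [ 0.53364251 -0.03498277  0.1       ]
```

View pics/crop0.png

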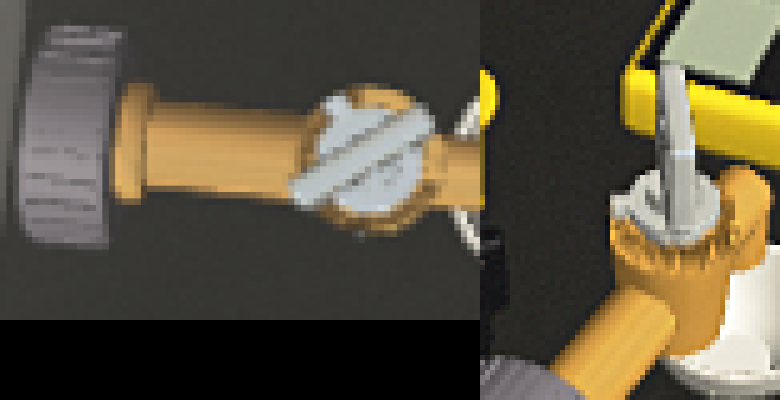

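The crop shows the grey key in the tap. Its handle runs from crop (300,190) to (425,122), and its lug is at (335,103), up-left, resting on the wall next to the canister-side end. The other grey key, on the bench at (253,304), is larger, so the key in the tap is confirmed. In the top view +x is up and -y is right. The lug therefore goes about 28° clockwise to open, then 90° more to closed.

```bash
python3 - <<'E'
from h import *
from workcell import readout
from scipy.spatial.transform import Rotation as Ro
t=load("pics/top0.pkl")
f=lambda u,v:(200+u/6.4,225+v/6.4)
A=plane(t,f(297,191),.18);B=plane(t,f(427,119),.18);C=(A+B)/2
L=plane(t,f(335,103),.135)
n1=plane(t,f(150,147),.09);n2=plane(t,f(290,154),.09)
print("ends",A,B,"C",C,"ang",np.degrees(np.arctan2(*(B-A)[[1,0]])),"len",np.linalg.norm(B-A),"lug",L,"neck",np.degrees(np.arctan2(*(n1-n2)[[1,0]])))
o=readout.get_obs();R=Ro.from_quat(o["tool_rot"])
print("shift to above, z=.225:",R.inv().apply(np.r_[C[:2],.225]-o["eef_pos"])*1000)
E
```

```text
ends [ 0.5176993  -0.10827725  0.18      ] [ 0.53792871 -0.1429708   0.18      ] C [ 0.52781401 -0.12562403  0.18      ] ang -59.754019280045675 len 0.040160575287266284 lug [ 0.54445218 -0.11440397  0.135     ] neck 88.3739970708714
shift to above, z=.225: [ 442.98718244 -186.19218767  -23.84711682]
```

Call:
jog_arm(motion=[{"x":55,"y":-23,"z":-24},{"x":110,"y":-46,"z":-24},{"x":166,"y":-70,"z":-24},{"x":222,"y":-93,"z":-24},{"x":278,"y":-116,"z":-24},{"x":334,"y":-140,"z":-24},{"x":390,"y":-163,"z":-24},{"x":443,"y":-186,"z":-24}])

```text
validation failed for argument at $.mo...
```

```bash
python3 -c "
from workcell import readout
o=readout.get_obs();print(o['joint_pos'],o['eef_pos'],o['tool_rot'],o['ft_force'])"
```

```text
[-1.18895865e+00  2.41346231e-01  3.88055500e-03  1.33518097e+00
  5.53205644e-06  1.57080638e+00] [ 0.18609042 -0.46343092  0.20080597] [ 9.81830824e-01  1.89756099e-01 -1.72847941e-04 -9.08872797e-04] [-0.01825757 -0.19794949  0.8255385 ]
```

Call:
jog_arm(motion=[{"x":55,"y":-23,"z":-24,"spin":0,"fingers":-1},{"x":110,"y":-46,"z":-24,"spin":0,"fingers":-1},{"x":166,"y":-70,"z":-24,"spin":0,"fingers":-1},{"x":222,"y":-93,"z":-24,"spin":0,"fingers":-1},{"x":278,"y":-116,"z":-24,"spin":0,"fingers":-1},{"x":334,"y":-140,"z":-24,"spin":0,"fingers":-1},{"x":390,"y":-163,"z":-24,"spin":0,"fingers":-1},{"x":443,"y":-186,"z":-24,"spin":0,"fingers":-1}])

```text
clock: 1.1
eef_pos: [0.5291, -0.1246, 0.2251]
tool_rot: [0.982, 0.19, -0.0, -0.0]
ft_force: [1.0, -0.4, 0.8]
grip_width: 0.0855
grasp_force: 0.0
```

```bash
python3 -c "
from workcell import readout
o=readout.get_obs();print(o['joint_pos'],o['eef_pos'],o['tool_rot'],o['ft_force'])"
```

```text
[-2.31154576e-01  3.20683102e-01  1.74455553e-01  1.42521211e+00
 -2.02775575e-04  2.52820945e+00] [ 0.52913043 -0.12460638  0.22513673] [ 9.81793115e-01  1.89953061e-01 -3.34965083e-04 -3.93475600e-05] [ 0.95474935 -0.39499034  0.78507679]
```

Call:
jog_arm(motion=[{"x":0,"y":0,"z":0,"spin":-10.5,"fingers":-1},{"x":0,"y":0,"z":0,"spin":-21,"fingers":-1},{"x":0,"y":0,"z":0,"spin":-31.5,"fingers":-1},{"x":0,"y":0,"z":0,"spin":-42,"fingers":-1},{"x":0,"y":0,"z":0,"spin":-52.5,"fingers":-1},{"x":0,"y":0,"z":0,"spin":-63,"fingers":-1},{"x":0,"y":0,"z":0,"spin":-73.5,"fingers":-1},{"x":0,"y":0,"z":0,"spin":-84,"fingers":-1}])

```text
clock: 2.1
eef_pos: [0.5277, -0.1262, 0.225]
tool_rot: [0.6, 0.8, -0.0, -0.001]
ft_force: [-0.2, 0.2, 1.0]
grip_width: 0.0852
grasp_force: 0.0
```

Call:
jog_arm(motion=[{"x":0,"y":0,"z":0,"spin":-10,"fingers":-1},{"x":0,"y":0,"z":0,"spin":-14,"fingers":-1},{"x":0,"y":0,"z":0,"spin":-14,"fingers":-1}])

```text
clock: 2.48
eef_pos: [0.5278, -0.1263, 0.2251]
tool_rot: [0.501, 0.865, -0.0, -0.001]
ft_force: [0.4, 0.3, -0.9]
grip_width: 0.0851
grasp_force: 0.0
```

```bash
python3 - <<'E'
from workcell import readout,camera
import cv2,pickle
from h import *
c=camera("wrist");pickle.dump(c,open("pics/w1.pkl","wb"));cv2.imwrite("pics/w1.png",c["pixels"][:,:,::-1])
o=readout.get_obs();print(o['joint_pos'],o['eef_pos'],o['tool_rot'])
print(proj(c,[[.528,-.126,.18],[.528,-.126,.125]]))
E
```

```text
[-2.34791122e-01  3.19175413e-01  1.72412352e-01  1.42503395e+00
  2.95048912e-05  8.15812240e-01] [ 0.52782846 -0.12624797  0.22516277] [ 5.01473977e-01  8.65172584e-01 -1.29184121e-04 -4.83601347e-04]
[[284.36816113 217.77057041]
 [284.52517401 197.18907593]]
```

View pics/w1.png

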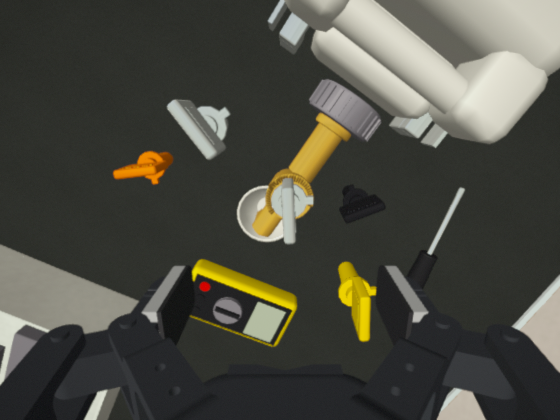

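The wrist view shows the key at about (290,205), with the handle from (288,178) to (289,242) running nearly along the image's vertical. The fingers are at (165,300) and (405,300). I'll measure the handle with a grey mask.

```bash
python3 - <<'E'
from h import *
c=load("pics/w1.pkl");im=c["pixels"]
cr=im[160:260,230:340]
cv2.imwrite("pics/w1c.png",cv2.resize(cr,None,fx=6,fy=6,interpolation=3)[:,:,::-1])
E
```

```text
(no output)
```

View pics/w1c.png

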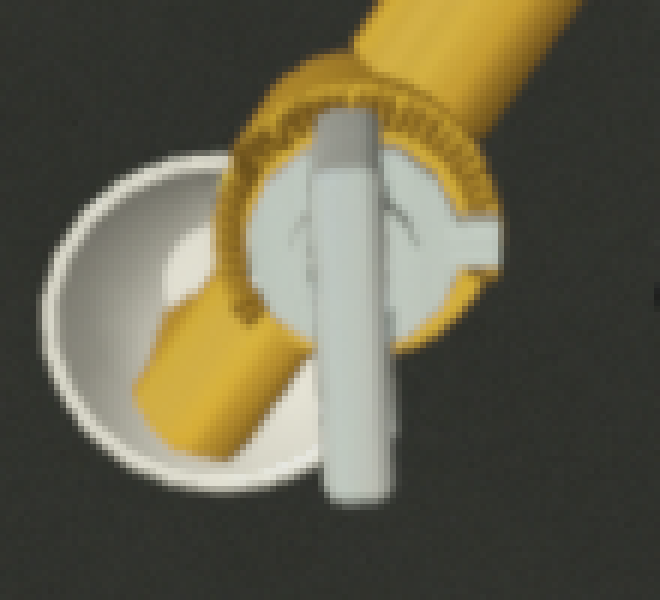

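The crop shows the handle's top face with corners at (316,172), (380,170), (392,498) and (322,500). The lug is at (480,243), standing on the wall, and the gap is at the lower front.

```bash
python3 - <<'E'
from h import *
from workcell import readout
from scipy.spatial.transform import Rotation as Ro
c=load("pics/w1.pkl")
g=lambda u,v,z:plane(c,(230+u/6-.4,160+v/6-.4),z)
z=.1795
a,b,d,e=[g(u,v,z) for u,v in((316,171),(380,170),(392,499),(322,501))]
far=(a+b)/2;near=(d+e)/2;C=(far+near)/2
print("C",C,"len",np.linalg.norm(far-near),"w",np.linalg.norm(a-b),np.linalg.norm(d-e),"ang",np.degrees(np.arctan2(*(far-near)[[1,0]])))
cl=g(460,243,.136);l2=g(500,243,.136);col=[g(248,245,.1385),g(460,245,.1385)]
print("collar",np.mean(col,0),np.linalg.norm(col[0]-col[1]),"lugtip",l2)
o=readout.get_obs();R=Ro.from_quat(o["tool_rot"])
x=R.apply([1,0,0]);print("toolx",np.degrees(np.arctan2(x[1],x[0])), "shift to C",R.inv().apply(np.r_[C[:2],.15]-o["eef_pos"])*1000)
E
```

```text
C [ 0.53003031 -0.12368888  0.1795    ] len 0.042263132709195385 w 0.00754015632079905 0.008724882950903878 ang 121.41652440672084
collar [ 0.53056313 -0.12344423  0.1385    ] 0.03005499948906187 lugtip [ 0.54893901 -0.11343694  0.136     ]
toolx 119.8048462327057 shift to C [ 1.07299637  3.2358424  75.16127734]
```

Call:
jog_arm(motion=[{"x":1,"y":3.2,"z":10,"spin":-1.5,"fingers":-1},{"x":1,"y":3.2,"z":30,"spin":-1.5,"fingers":-1},{"x":1,"y":3.2,"z":50,"spin":-1.5,"fingers":-1},{"x":1,"y":3.2,"z":68,"spin":-1.5,"fingers":-1},{"x":1,"y":3.2,"z":74,"spin":-1.5,"fingers":-1},{"x":1,"y":3.2,"z":75,"spin":-1.5,"fingers":-1},{"x":1,"y":3.2,"z":75,"spin":-1.5,"fingers":0.2},{"x":1,"y":3.2,"z":75,"spin":-1.5,"fingers":0.5}])

```text
clock: 3.52
eef_pos: [0.5309, -0.124, 0.1514]
tool_rot: [0.49, 0.872, 0.0, 0.001]
ft_force: [0.4, 0.0, -0.1]
grip_width: 0.0516
grasp_force: 0.0
```

Call:
jog_arm(motion=[{"x":0,"y":0,"z":0,"spin":0,"fingers":0.8},{"x":0,"y":0,"z":0,"spin":0,"fingers":1},{"x":0,"y":0,"z":0,"spin":0,"fingers":1},{"x":0,"y":0,"z":0,"spin":0,"fingers":1},{"x":0,"y":0,"z":0,"spin":0,"fingers":1}])

```text
clock: 4.15
eef_pos: [0.5304, -0.1239, 0.1506]
tool_rot: [0.49, 0.872, 0.0, -0.0]
ft_force: [0.1, -0.8, -1.9]
grip_width: 0.0003
grasp_force: 0.0
```

The gripper shut on nothing, so I need to look.

```bash
python3 - <<'E'
from workcell import camera
from h import *
s=camera("side");t=camera("top");w=camera("wrist")
for n,c in(("side",s),("top",t),("w",w)): pickle.dump(c,open(f"pics/{n}2.pkl","wb"))
o=np.zeros((600,800,3),np.uint8)
o[:300,:400]=cv2.resize(s["pixels"][180:300,220:380],(400,300),interpolation=3)
o[:300,400:]=cv2.resize(t["pixels"][200:290,200:320],(400,300),interpolation=3)
o[300:,:400]=cv2.resize(w["pixels"],(400,300))
cv2.imwrite("pics/c2.png",o[:,:,::-1])
P=[.5304,-.1239,.1506]
print(proj(s,P),proj(t,P),proj(w,P))
E
```

```text
[[283.04928238 238.1288884 ]] [[256.73814787 248.47908351]] [[283.70678482 243.46141077]]
```

View pics/c2.png

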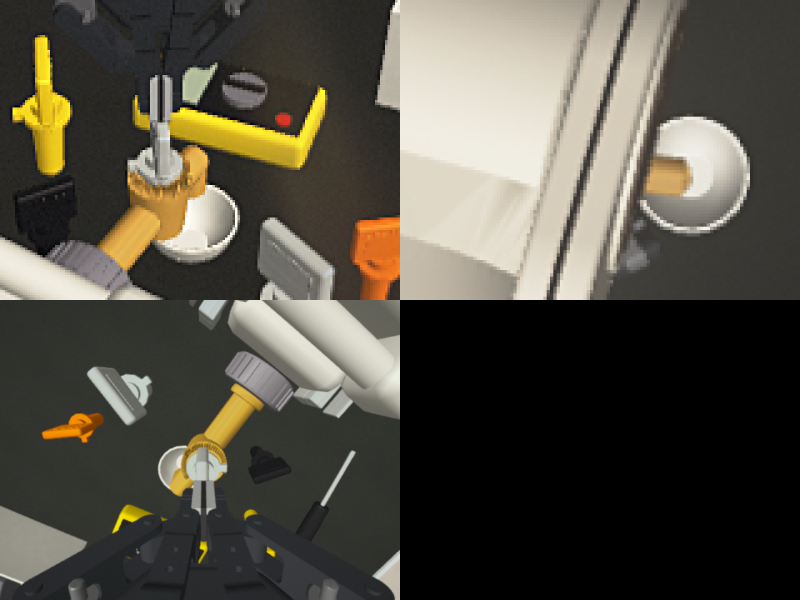

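In the side view the key is still upright in the tap, with the pads at crop (160,75–120), level with or just above the handle top. I need an enlarged view to see whether they are above it.

```bash
python3 - <<'E'
from h import *
s=load("pics/side2.pkl");w=load("pics/w2.pkl")
o=np.zeros((560,800,3),np.uint8)
o[:,:400]=cv2.resize(s["pixels"][195:265,255:305],(400,560),interpolation=3)
o[:,400:]=cv2.resize(w["pixels"][190:330,235:335],(400,560),interpolation=3)
cv2.imwrite("pics/c3.png",o[:,:,::-1])
for z in(.1335,.1435,.1506,.16,.1695,.1795): print(z,proj(s,[.5304,-.1239,z]),proj(w,[.5304,-.1239,z]))
E
```

```text
0.1335 [[283.02544835 245.65033797]] [[283.8059726  232.50374214]]
0.1435 [[283.03928546 241.27894103]] [[283.74998133 238.68878356]]
0.1506 [[283.04928238 238.1288884 ]] [[283.70678482 243.46141077]]
0.16 [[283.06274432 233.89772781]] [[283.64458106 250.3355397 ]]
0.1695 [[283.076619   229.54962696]] [[283.57507229 258.0189851 ]]
0.1795 [[283.09152571 224.89244247]] [[283.49346479 267.04257513]]
```

View pics/c3.png

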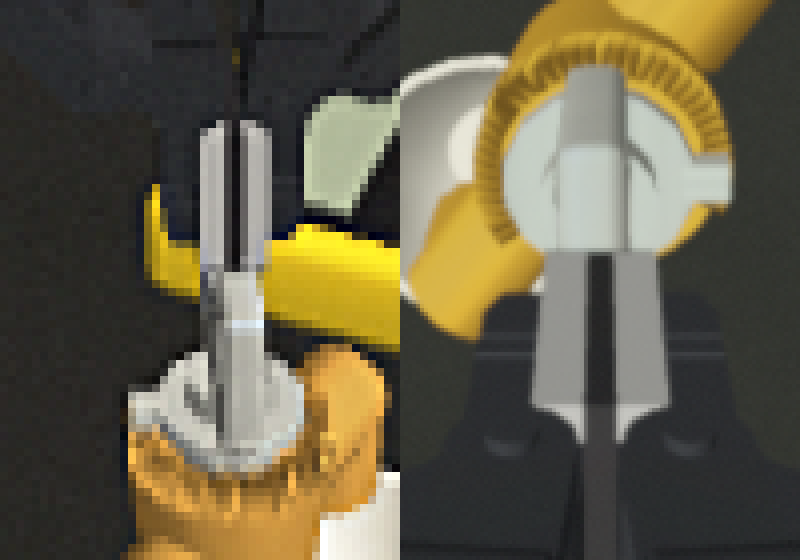

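The side crop shows the pads closed at (235,120–270), with the handle end below or in front of them at (240,322). I'll triangulate the tips and the handle top.

```bash
python3 - <<'E'
from h import *
from workcell import readout
s=load("pics/side2.pkl");w=load("pics/w2.pkl");t0=load("pics/top0.pkl");w1=load("pics/w1.pkl");s0=load("pics/side0.pkl")
print("cams",ray(w,(0,0))[0],ray(w1,(0,0))[0],ray(s,(0,0))[0], readout.get_obs()["joint_pos"])
C=np.array([.5304,-.1239,0]);x=np.array([-.521,.853,0])
for z in(.1506,.16,.17,.18,.19): print(z,"tip side",proj(s,C+x*.011+[0,0,z]),"tip wrist",proj(w,C-x*.011+[0,0,z]),"hnd end side",proj(s,C+x*.022+[0,0,z]),"far end w1",proj(w1,C+x*.022+[0,0,z]),"near end w1",proj(w1,C-x*.022+[0,0,z]))
print("seen tip side 284.4 228.8 ; wrist 285 253; hnd end side 285.4 235.3; far end w1 287.6 188; near 289 243")
def tri(*obs):
    A=np.zeros((3,3));b=np.zeros(3)
    for c,u in obs:
        o,d=ray(c,u);d/=np.linalg.norm(d);M=np.eye(3)-np.outer(d,d);A+=M;b+=M@o
    return np.linalg.solve(A,b)
print("end+ ",tri((t0,(200+297/6.4-.4,225+191/6.4-.4)),(w1,(287.6,188)),(s,(285,234.9))))
print("end- ",tri((t0,(200+427/6.4-.4,225+119/6.4-.4)),(w1,(289,243)),(s0,(283.6,218.2))))
E
```

```text
cams [ 0.49102121 -0.05772275  0.32223963] [ 0.4904378  -0.05908126  0.39679218] [0.28808866 0.35676051 0.66889944] [-2.29474517e-01  3.54852426e-01  2.80606626e-02  1.24400214e+00
 -2.57828278e-06  7.93754848e-01]
0.1506 tip side [[283.59350391 242.89471802]] tip wrist [[283.76598797 260.2183665 ]] hnd end side [[284.15018302 247.76937513]] far end w1 [[287.58027915 178.52239794]] near end w1 [[288.97759021 230.11992925]]
0.16 tip side [[283.61164277 238.65538023]] tip wrist [[283.707937   267.78260824]] hnd end side [[284.17320397 243.52249457]] far end w1 [[287.66797056 181.17033342]] near end w1 [[289.10929456 234.43853045]]
0.17 tip side [[283.63132427 234.06674584]] tip wrist [[283.63961593 276.68748494]] hnd end side [[284.19817854 238.92487873]] far end w1 [[287.76866843 184.21160592]] near end w1 [[289.25985743 239.37709794]]
0.18 tip side [[283.65141487 229.39471524]] tip wrist [[283.56338488 286.62642266]] hnd end side [[284.22366778 234.24283004]] far end w1 [[287.87796137 187.51318445]] near end w1 [[289.42245514 244.71232889]]
0.19 tip side [[283.67192773 224.63689008]] tip wrist [[283.47780191 297.78855565]] hnd end side [[284.24968815 229.47389651]] far end w1 [[287.99699657 191.10991209]] near end w1 [[289.59858152 250.49371464]]
seen tip side 284.4 228.8 ; wrist 285 253; hnd end side 285.4 235.3; far end w1 287.6 188; near 289 243
end+  [ 0.51879782 -0.10686143  0.17698634]
end-  [ 0.53975578 -0.14241358  0.17623652]
```

```bash
cat >> h.py <<'E'
def tri(*obs):
    A=np.zeros((3,3));b=np.zeros(3)
    for c,u in obs:
        o,d=ray(c,u);d/=np.linalg.norm(d);M=np.eye(3)-np.outer(d,d);A+=M;b+=M@o
    return np.linalg.solve(A,b)
E
python3 - <<'E'
from h import *
from workcell import readout
s=load("pics/side2.pkl");w=load("pics/w2.pkl")
print("tip",tri((s,(284.4,228.8)),(w,(285,253))))
print("padtop",tri((s,(255+235/8,195+122/8)),(w,(235+50,190+403/4))))
print("handle end bottom w2", tri((s,(285,235.)),(w,(235+190/4,190+145/4))))
o=readout.get_obs();print(o["eef_pos"],o["grip_width"],o["grasp_force"],o["tool_rot"],o["clock"])
C=np.array([.5304,-.1239,0]);x=np.array([-.521,.853,0])
for z in(.15,.16,.17,.18,.19):print(z,proj(w,C+x*.011+[0,0,z]),proj(s,C+x*.011+[0,0,z]))
E
```

```text
tip [ 0.52631552 -0.117878    0.17796284]
padtop [ 0.52377327 -0.11307949  0.22076314]
handle end bottom w2 [ 0.51851093 -0.10603508  0.17785302]
[ 0.53037544 -0.12389082  0.15060109] -0.00015824434481982882 0.0 [ 4.89585815e-01  8.71955119e-01 -9.01117594e-07  1.52167518e-06] 4.3
0.15 [[283.6495658  225.70458966]] [[283.59235777 243.16292484]]
0.16 [[283.57891715 232.19590926]] [[283.61164277 238.65538023]]
0.17 [[283.50016186 239.4340697 ]] [[283.63132427 234.06674584]]
0.18 [[283.41182826 247.55504179]] [[283.65141487 229.39471524]]
0.19 [[283.31206814 256.72970053]] [[283.67192773 224.63689008]]
```

The reported TCP is at 0.151, but two views put the closed tips at z≈0.178, right at the handle top (≈0.178). The fingers therefore closed just above the handle. I'll open, go 28 mm lower by vision, watch the force, and close again.

Call:
jog_arm(motion=[{"x":0,"y":0,"z":-2,"spin":0,"fingers":-1},{"x":0,"y":0,"z":-2,"spin":0,"fingers":-1},{"x":0,"y":0,"z":-2,"spin":0,"fingers":-1},{"x":0,"y":0,"z":-2,"spin":0,"fingers":-1},{"x":0,"y":0,"z":-2,"spin":0,"fingers":-1},{"x":0,"y":0,"z":5,"spin":0,"fingers":-1},{"x":0,"y":0,"z":10,"spin":0,"fingers":-1},{"x":0,"y":0,"z":12,"spin":0,"fingers":-1}])

```text
clock: 5.3
eef_pos: [0.5299, -0.1238, 0.1378]
tool_rot: [0.49, 0.872, -0.0, -0.001]
ft_force: [-0.6, -1.0, -0.1]
grip_width: 0.0858
grasp_force: 0.0
```

Call:
jog_arm(motion=[{"x":0,"y":0,"z":5,"spin":0,"fingers":-1},{"x":0,"y":0,"z":10,"spin":0,"fingers":-1},{"x":0,"y":0,"z":15,"spin":0,"fingers":-1},{"x":0,"y":0,"z":16,"spin":0,"fingers":-1},{"x":0,"y":0,"z":16,"spin":0,"fingers":0},{"x":0,"y":0,"z":16,"spin":0,"fingers":0.3},{"x":0,"y":0,"z":16,"spin":0,"fingers":0.5},{"x":0,"y":0,"z":16,"spin":0,"fingers":0.5}])

```text
clock: 6.3
eef_pos: [0.5305, -0.1239, 0.1227]
tool_rot: [0.49, 0.872, 0.0, 0.0]
ft_force: [0.4, 0.1, 0.8]
grip_width: 0.0214
grasp_force: 0.0
```

Call:
jog_arm(motion=[{"x":0,"y":0,"z":0,"spin":0,"fingers":0.7},{"x":0,"y":0,"z":0,"spin":0,"fingers":1},{"x":0,"y":0,"z":0,"spin":0,"fingers":1},{"x":0,"y":0,"z":0,"spin":0,"fingers":1}])

```text
clock: 6.8
eef_pos: [0.5304, -0.1239, 0.1227]
tool_rot: [0.49, 0.872, 0.0, 0.0]
ft_force: [0.2, 0.5, 1.5]
grip_width: 0.0079
grasp_force: 60.4
```

```bash
python3 - <<'E'
from workcell import camera
from h import *
s=camera("side");w=camera("wrist")
for n,c in(("side",s),("w",w)): pickle.dump(c,open(f"pics/{n}4.pkl","wb"))
o=np.zeros((560,800,3),np.uint8)
o[:,:400]=cv2.resize(s["pixels"][195:265,255:305],(400,560),interpolation=3)
o[:,400:]=cv2.resize(w["pixels"][190:330,235:335],(400,560),interpolation=3)
cv2.imwrite("pics/c4.png",o[:,:,::-1])
E
```

```text
(no output)
```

View pics/c4.png

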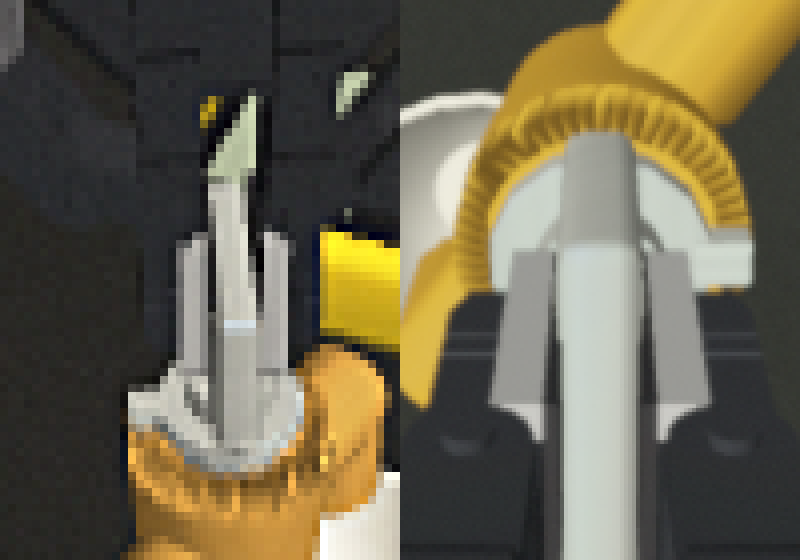

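The handle is gripped: 60 N, 8 mm opening, pads either side of it. I'll turn it clockwise towards open with a light push.

Call:
jog_arm(motion=[{"x":0,"y":0,"z":0.5,"spin":5,"fingers":1},{"x":0,"y":0,"z":1,"spin":10,"fingers":1},{"x":0,"y":0,"z":1,"spin":15,"fingers":1},{"x":0,"y":0,"z":1,"spin":20,"fingers":1},{"x":0,"y":0,"z":1.5,"spin":25,"fingers":1},{"x":0,"y":0,"z":1.5,"spin":29,"fingers":1},{"x":0,"y":0,"z":1.5,"spin":32,"fingers":1},{"x":0,"y":0,"z":1.5,"spin":34,"fingers":1}])

```text
clock: 7.9
eef_pos: [0.5303, -0.1238, 0.1208]
tool_rot: [0.724, 0.69, -0.0, -0.0]
ft_force: [0.1, -0.0, -0.2]
grip_width: 0.0074
grasp_force: 60.1
```

Call:
jog_arm(motion=[{"x":0,"y":0,"z":1,"spin":3,"fingers":1},{"x":0,"y":0,"z":1.5,"spin":6,"fingers":1},{"x":0,"y":0,"z":2,"spin":8,"fingers":1},{"x":0,"y":0,"z":2.5,"spin":10,"fingers":1},{"x":0,"y":0,"z":2.5,"spin":10,"fingers":1}])

```text
clock: 8.52
eef_pos: [0.5303, -0.1239, 0.1187]
tool_rot: [0.781, 0.625, -0.0, -0.0]
ft_force: [-0.8, 0.1, 0.4]
grip_width: 0.008
grasp_force: 60.4
```

Call:
jog_arm(motion=[{"x":0,"y":0,"z":1,"spin":6,"fingers":1},{"x":0,"y":0,"z":2,"spin":12,"fingers":1},{"x":0,"y":0,"z":3,"spin":18,"fingers":1},{"x":0,"y":0,"z":3.5,"spin":24,"fingers":1},{"x":0,"y":0,"z":4,"spin":30,"fingers":1},{"x":0,"y":0,"z":4,"spin":36,"fingers":1}])

```text
clock: 9.28
eef_pos: [0.5301, -0.1237, 0.1153]
tool_rot: [0.936, 0.352, 0.0, -0.0]
ft_force: [-2.8, 0.2, 4.6]
grip_width: 0.008
grasp_force: 61.1
```

Call:
jog_arm(motion=[{"x":0,"y":0,"z":1,"spin":8,"fingers":1},{"x":0,"y":0,"z":2,"spin":16,"fingers":1},{"x":0,"y":0,"z":2.5,"spin":24,"fingers":1},{"x":0,"y":0,"z":3,"spin":16,"fingers":1},{"x":0,"y":0,"z":3,"spin":8,"fingers":1},{"x":0,"y":0,"z":3,"spin":0,"fingers":1},{"x":0,"y":0,"z":3,"spin":8,"fingers":1},{"x":0,"y":0,"z":3,"spin":16,"fingers":1}])

```text
clock: 10.28
eef_pos: [0.5301, -0.1237, 0.1128]
tool_rot: [0.976, 0.218, 0.0, -0.0]
ft_force: [-3.6, 0.2, 6.7]
grip_width: 0.0078
grasp_force: 61.7
```

Call:
jog_arm(motion=[{"x":0,"y":0,"z":1,"spin":-8,"fingers":1},{"x":0,"y":0,"z":2,"spin":-16,"fingers":1},{"x":0,"y":0,"z":2.5,"spin":-8,"fingers":1},{"x":0,"y":0,"z":2.5,"spin":0,"fingers":1},{"x":0,"y":0,"z":2.5,"spin":8,"fingers":1},{"x":0,"y":0,"z":2.5,"spin":0,"fingers":1},{"x":0,"y":0,"z":2.5,"spin":-8,"fingers":1},{"x":0,"y":0,"z":2.5,"spin":0,"fingers":1}])

```text
clock: 11.28
eef_pos: [0.5302, -0.1238, 0.1113]
tool_rot: [0.976, 0.219, 0.0, 0.0]
ft_force: [-5.2, 0.6, 12.6]
grip_width: 0.008
grasp_force: 63.1
```

Call:
jog_arm(motion=[{"x":0,"y":0,"z":1,"spin":8,"fingers":1},{"x":0,"y":0,"z":1.5,"spin":16,"fingers":1},{"x":0,"y":0,"z":1.5,"spin":22,"fingers":1},{"x":0,"y":0,"z":1.5,"spin":14,"fingers":1},{"x":0,"y":0,"z":1.5,"spin":6,"fingers":1},{"x":0,"y":0,"z":1.5,"spin":14,"fingers":1},{"x":0,"y":0,"z":1.5,"spin":22,"fingers":1},{"x":0,"y":0,"z":1.5,"spin":25,"fingers":1}])

```text
clock: 12.28
eef_pos: [0.5302, -0.1237, 0.1104]
tool_rot: [1.0, 0.003, 0.001, 0.0]
ft_force: [-6.9, 0.7, 15.4]
grip_width: 0.0079
grasp_force: 63.5
```

Call:
jog_arm(motion=[{"x":0,"y":0,"z":0.8,"spin":-8,"fingers":1},{"x":0,"y":0,"z":0.8,"spin":-16,"fingers":1},{"x":0,"y":0,"z":0.8,"spin":-24,"fingers":1},{"x":0,"y":0,"z":0.8,"spin":-16,"fingers":1},{"x":0,"y":0,"z":0.8,"spin":-8,"fingers":1},{"x":0,"y":0,"z":0.8,"spin":0,"fingers":1},{"x":0,"y":0,"z":0.8,"spin":2,"fingers":1}])

```text
clock: 13.15
eef_pos: [0.5302, -0.1237, 0.1099]
tool_rot: [1.0, -0.014, 0.001, 0.0]
ft_force: [-7.0, 0.2, 17.1]
grip_width: 0.0075
grasp_force: 63.6
```

Call:
jog_arm(motion=[{"x":0,"y":0,"z":-1,"spin":0,"fingers":1},{"x":0,"y":0,"z":-2,"spin":0,"fingers":1},{"x":0,"y":0,"z":-3,"spin":0,"fingers":1},{"x":0,"y":0,"z":-4,"spin":0,"fingers":1},{"x":0,"y":0,"z":-5,"spin":0,"fingers":1},{"x":0,"y":0,"z":-5.5,"spin":0,"fingers":1},{"x":0,"y":0,"z":-5.5,"spin":0,"fingers":1}])

```text
clock: 14.02
eef_pos: [0.5301, -0.1234, 0.1129]
tool_rot: [1.0, -0.014, -0.0, -0.0]
ft_force: [-4.3, 2.2, 6.6]
grip_width: 0.008
grasp_force: 61.4
```

Call:
jog_arm(motion=[{"x":0,"y":0,"z":-1,"spin":0,"fingers":1},{"x":0,"y":0,"z":-2,"spin":0,"fingers":1},{"x":0,"y":0,"z":-2.8,"spin":0,"fingers":1},{"x":0,"y":0,"z":-2.8,"spin":0,"fingers":1}])

```text
clock: 14.52
eef_pos: [0.5301, -0.1233, 0.1145]
tool_rot: [1.0, -0.014, -0.001, -0.001]
ft_force: [-2.2, 4.1, -0.8]
grip_width: 0.008
grasp_force: 60.4
```

```bash
python3 - <<'E'
from workcell import camera,readout
from h import *
s=camera("side");w=camera("wrist")
for n,c in(("side",s),("w",w)): pickle.dump(c,open(f"pics/{n}5.pkl","wb"))
o=np.zeros((560,800,3),np.uint8)
o[:,:400]=cv2.resize(s["pixels"][195:265,255:305],(400,560),interpolation=3)
o[:,400:]=cv2.resize(w["pixels"][190:330,235:335],(400,560),interpolation=3)
cv2.imwrite("pics/c5.png",o[:,:,::-1])
for i in range(1):
  q=readout.get_obs();print(q["eef_pos"],q["ft_force"],q["ft_torque"],q["joint_pos"][5])
E
```

```text
[ 0.53002228 -0.1233586   0.11448965] [-1.01790294  3.53906383 -1.30590516] [0.76193373 0.30673043 0.39629086] 2.9404167479749965
```

View pics/c5.png

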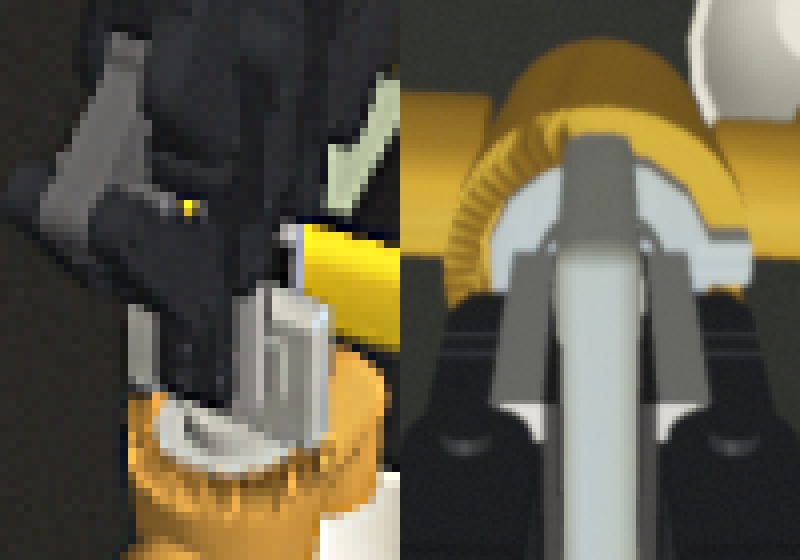

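The key is closed, with its lug at (735,255) in the right-hand crop, towards the spout, and the collar inside the wall. The gripper came down 8.2 mm to near-zero force. I'll check the handle height, then let go.

Call:
jog_arm(motion=[{"x":0,"y":0,"z":0.2,"spin":-0.8,"fingers":1},{"x":0,"y":0,"z":0.2,"spin":-0.8,"fingers":0.8},{"x":0,"y":0,"z":0.2,"spin":-0.8,"fingers":0.6},{"x":0,"y":0,"z":0.2,"spin":-0.8,"fingers":0},{"x":0,"y":0,"z":0.2,"spin":-0.8,"fingers":-1},{"x":0,"y":0,"z":0.2,"spin":-0.8,"fingers":-1},{"x":0,"y":0,"z":0.2,"spin":-0.8,"fingers":-1},{"x":0,"y":0,"z":0.2,"spin":-0.8,"fingers":-1}])

```text
clock: 15.62
eef_pos: [0.5304, -0.1239, 0.1149]
tool_rot: [1.0, -0.007, 0.0, 0.0]
ft_force: [0.2, 0.4, 0.4]
grip_width: 0.0853
grasp_force: 0.0
```

Call:
jog_arm(motion=[{"x":0,"y":0,"z":-10,"spin":0,"fingers":-1},{"x":0,"y":0,"z":-25,"spin":0,"fingers":-1},{"x":0,"y":0,"z":-45,"spin":0,"fingers":-1},{"x":0,"y":0,"z":-65,"spin":0,"fingers":-1},{"x":0,"y":0,"z":-85,"spin":0,"fingers":-1},{"x":0,"y":0,"z":-100,"spin":0,"fingers":-1},{"x":0,"y":0,"z":-100,"spin":0,"fingers":-1}])

```text
clock: 16.5
eef_pos: [0.5314, -0.1241, 0.2168]
tool_rot: [1.0, -0.007, 0.002, 0.0]
ft_force: [0.7, -0.0, -0.0]
grip_width: 0.0853
grasp_force: 0.0
```

```bash
python3 - <<'E'
from workcell import camera,readout
from h import *
s=camera("side");w=camera("wrist")
for n,c in(("side",s),("w",w)): pickle.dump(c,open(f"pics/{n}6.pkl","wb"))
o=np.zeros((560,800,3),np.uint8)
o[:,:400]=cv2.resize(s["pixels"][205:275,260:310],(400,560),interpolation=3)
C=np.array([.530,-.1235,0])
u,v=proj(w,C+[0,0,.15])[0].astype(int)
u=max(u,50);v=max(v,70);print("w origin",u-50,v-70)
o[:,400:]=cv2.resize(w["pixels"][v-70:v+70,u-50:u+50],(400,560),interpolation=3)
cv2.imwrite("pics/c6.png",o[:,:,::-1])
for z in(.171,.1795):
  print(z,"side ends-crop",[(proj(s,C+[sx*.022,0,z])[0]-[260,205])*8 for sx in(-1,1)])
E
```

```text
w origin 233 142
0.171 side ends-crop [array([285.5793824 , 227.38860478]), array([ 87.56525591, 158.73775126])]
0.1795 side ends-crop [array([286.46272713, 195.59720318]), array([ 86.92996496, 127.10098892])]
```

View pics/c6.png

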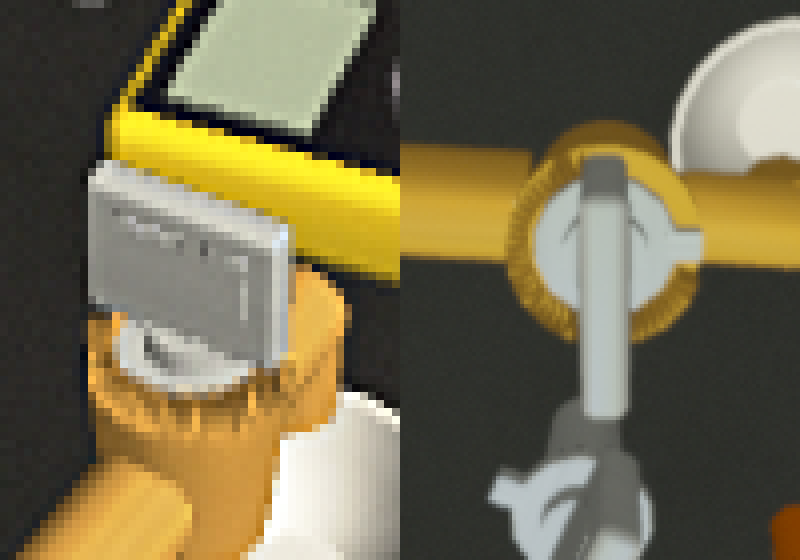

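The right-hand crop shows the handle straight across the tap and the lug at (685,245) towards the spout. The left-hand crop shows the handle-top ends at (285,228) and (95,165); home predicts (286,227) and (88,159). Under rising load (6.7 to 17 N) the key did not sink any further relative to the tap, so it is bottomed. It did not spring up on release, so I'm handing in.

```bash
python3 -c "
from workcell import bot
print(bot.job_done())"
```

```text
the job is handed in; nothing more can be done
None
```

I turned the tap key to closed, pressed it home and let go. It stayed down with the lug towards the spout, and I handed the job in; the hand-in gave no verdict.

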